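# Put the microscope's parts away in their tray

## Robot

A 6-joint arm with a two-finger parallel gripper is mounted at the origin on the work surface. World frame = base frame: x ahead of the robot, y to its left, z up, the work surface at z = 0. Lengths are in mm, angles in rad, forces in N, time in s.
With the tool pointing down it reaches from about 375 to 925 mm from the base axis. Payload 5.7 kg.
Tool frame: the origin (TCP) lies at the very end of the fingers, on their centre line; the grasp point (between the pads) lies ctrl.pinch_z behind it (ctrl.pinch_z is the distance from the TCP to the grasp point, in mm); z points along the fingers, y is the line along which they close (so a half turn about z gives the same grasp; the last joint's range is limited). The gripper opens to 85 mm and grips with 20 to 120 N. Pads are 22 mm wide; open, the fingers measure 114 mm over their backs; the gripper's body (76 mm by 85 mm) begins 54 mm behind the grasp point. The pads swing forward as they close: fully open they stand 13 mm farther back than shut.
Start: joints at [-1.373, 0.359, 1.51, -0, 1.272, -0.115], TCP at [184.619, -570.858, 231.267] pointing down, gripper open.
Joint ranges: [-2.97, 2.97], [-1.01, 2.36], [0.21, 2.38], [-0.96, 4.11], [0.2, 2.71], [-2.98, 2.98]. Speed limits (rad/s): [2.39, 2.39, 3.14, 3.14, 3.14, 3.14].

## Interface

Orientations are given as a rotation vector (axis times angle).
In Python, from plant import ctrl gives the robot as it stands. The module is installed in compiled form; this text tells all that it offers.
- The arm moves only by the tool jog_arm, never from a script. Its arguments are lists of equal length, an entry for each row: "linear": the shift along the world's x, y, z in units of 0.2 m (1.0 is 0.2 m), a list of three; "delta_rot": the turn, a rotation vector about the world's x, y, z in units of pi rad (1.0 is pi rad), a list of three; "jaw": the opening, from 0 (shut) to 1 (fully open). A call has 1 to 12 rows; each row is the pose to reach, as a shift and turn from the pose commanded when the call began, turning the shorter way round; what a row does not reach only later rows make up. A row lasts 1/12 s, in which the tool goes at most 41.7 mm and 7.16 degrees, less where a joint would pass 70% of its speed; a pose out of reach is approached as far as the arm can. A call with a number of a shift or a turn outside -1 to 1 is refused whole. A call with a gripper value outside its range is refused whole. The fingers move at their own pace and stop on an object; the grip force is fixed at half the most. Time passes only in rows, so rows that repeat a pose let the fingers close. It gives the time, the measured TCP pose, the force, the opening and the grip force at its end, in the units of the state.
- ctrl.sense(): the state, without advancing time (a new reading comes with each control period).
- ctrl.get_image(name): name is "scene" or "top" or "wrist"; returns (picture, depth): 420x560x3 uint8, blue, green, red; 420x560 float32, mm along the optical axis (not along the pixel's ray), 0 where there is no reading.
- ctrl.get_calibration(name): a dict with "intrinsics" (3x3 intrinsics, pixels), "xyz" and "orientation" of the camera in the world. Camera axes: x right, y down, z forward; pixel columns grow to the right and rows downward; lengths in mm; the calibration is good to about 2 mm. A picture is of the moment at which its call begins: read the wrist's pose just before it. get_calibration takes no time and is no camera call; for the wrist camera it gives the pose at the moment of the call.
- ctrl.job_done(): hands the job in; it is judged then, once.
Trained networks look in the newest picture that a camera, given by its name, has taken for a name from the list of things; names that differ only in an ending like _2 or _b are one class to them, and where a whole thing is asked for, a point or a joint stands for the part that bears it (a point fixed in the world has none). Each returns a list of dicts, best first, with "conf" (0 to 1); they miss things now and then, are a little off and sometimes report something else, mostly with a low value. They report only what shows in the picture. A call takes as long as a camera call. They do not tell look-alikes from the thing itself.
- ctrl.look_for(camera, label): "box" ([left, top, width, height] as shares, 0 to 1, of the picture: columns of its width, rows of its height, round what is visible of it).
- ctrl.mark_of(camera, label): "centre" ([column, row] as shares, 0 to 1, of the picture: columns of its width, rows of its height: a listed point, or the origin of a listed thing).
The state is a dict: "clock": time; "joint_pos": joint angles; "dq": joint speeds; "joint_torque": joint torques, N m; "tool_pos": TCP position; "ee_rot": TCP orientation; "ft_force": force on the tool from outside, world axes, zero at the start; "torque": the same for the moment, N m; "gripper_width": finger opening in mm; "finger_force": force on a finger pad.
Only numpy, scipy, OpenCV 4.12 (cv2) and the standard library are available. Lean on these libraries where they do the work, as an engineer would, in place of code of your own. Each camera call takes 0.05 s, during which the arm holds its last target. There are 200 camera calls.

## Task

Pack the microscope set away: stand the eyepiece, the little objective, the front lens and the slide box upright in the white tray, each right down on the floor of the foam pocket made for it, and never let one of them fall over. The black specimen pot and the steel balance weight look like parts of the set but are not: leave them standing where they are.

Things in the scene. Friction and masses are not known exactly. Their poses are not given: they have to be found in the camera images.
- eyepiece: Loose, upright on the bench. Origin: centre of its underside, z up. Microscope eyepiece standing on its wide eye end: a black ribbed disc, 46 mm diameter, 24 mm tall, and above it a narrower bright steel tube, 30 mm diameter, up to 58 mm, with a dark-rimmed glass lens in its top. About 110 g. Grip the tube.
- objective: Loose, upright on the bench. Origin: centre of its underside, z up. Small microscope objective, the smallest lens: a dark steel barrel, 28 mm diameter, 24 mm tall, and above it a straight bright steel nose, 20 mm diameter, up to 48 mm, with a black-rimmed little lens in its top. About 90 g. Grip the nose.
- front_lens: Loose, upright on the bench. Origin: centre of its underside, z up. Supplementary front lens, the widest round part: a black ribbed ring, 64 mm diameter, 22 mm tall, and above it a dark steel mounting ring, 50 mm diameter, up to 46 mm, with a broad glass lens filling its top. About 160 g. Grip the upper ring.
- slide_box: Loose, upright on the bench. Origin: centre of its underside, z up. Closed grey plastic box for microscope slides, 84 mm long (its x), 36 mm wide (its y), 50 mm tall, with a white paper patch on top. About 120 g. Grip it across its width.
- pocket_small: Black foam tile, 119 mm square, 24 mm thick, one of four lying two by two in a white tray 262 mm square (rim below the tiles' tops), all fixed; which tile is in which quarter varies. Origin: centre of its underside, 5 mm above the bench, z up, x and y along its edges. Central pocket 18 mm deep, its floor grey and 6 mm above the origin: small round, 44 mm diameter, for the objective.
- pocket_medium: Black foam tile, 119 mm square, 24 mm thick, one of four lying two by two in a white tray 262 mm square (rim below the tiles' tops), all fixed; which tile is in which quarter varies. Origin: centre of its underside, 5 mm above the bench, z up, x and y along its edges. Central pocket 18 mm deep, its floor grey and 6 mm above the origin: middle-sized round, 62 mm diameter, for the eyepiece.
- pocket_large: Black foam tile, 119 mm square, 24 mm thick, one of four lying two by two in a white tray 262 mm square (rim below the tiles' tops), all fixed; which tile is in which quarter varies. Origin: centre of its underside, 5 mm above the bench, z up, x and y along its edges. Central pocket 18 mm deep, its floor grey and 6 mm above the origin: large round, 80 mm diameter, for the front lens.
- pocket_long: Black foam tile, 119 mm square, 24 mm thick, one of four lying two by two in a white tray 262 mm square (rim below the tiles' tops), all fixed; which tile is in which quarter varies. Origin: centre of its underside, 5 mm above the bench, z up, x and y along its edges. Central pocket 18 mm deep, its floor grey and 6 mm above the origin: oblong, 100 (x) x 52 mm (y), for the slide box.
- specimen_pot: Loose, upright on the bench. Origin: centre of its underside, z up. Look-alike of the eyepiece that does not belong to the set: a black specimen pot, a plain cylinder 46 mm diameter and 50 mm tall, its screw cap as wide as its body and with a flat grey disc on top, no tube and no glass. About 70 g. To be left alone.
- balance_weight: Loose, upright on the bench. Origin: centre of its underside, z up. Look-alike of the objective that does not belong to the set: a solid bright steel balance weight, 28 mm diameter and 28 mm tall, with a thin 10 mm neck and a rounded 18 mm knob on top, 45 mm in all, no glass. About 150 g. To be left alone.
Not all that is in view belongs to the job. Leave any blue or orange look-alike of the eyepiece alone.

How it is judged (in metres and radians):
At the end, for the whole second after the job is handed in: Each of the four parts stands upright (within 0.12 rad) on the floor of its own pocket (underside within 4 mm of the floor's height, at most 14 mm from the pocket's centre), released and at rest; the pot and the weight stand upright within 25 mm of where they began (horizontal distance between eyepiece and pocket_medium below 0.014 m and z of eyepiece in the frame of pocket_medium between 0.002 and 0.01 m and angle between each of eyepiece, objective, front_lens, slide_box's own z axis and vertical below 0.12 rad and linear speed of each of eyepiece, objective, front_lens, slide_box, specimen_pot, balance_weight below 0.02 m/s and horizontal distance between objective and pocket_small below 0.014 m and z of objective in the frame of pocket_small between 0.002 and 0.01 m and horizontal distance between front_lens and pocket_large below 0.014 m and z of front_lens in the frame of pocket_large between 0.002 and 0.01 m and horizontal distance between slide_box and pocket_long below 0.014 m and z of slide_box in the frame of pocket_long between 0.002 and 0.01 m and distance of each of specimen_pot, balance_weight from where it was at the start of the episode below 0.025 m and angle between each of specimen_pot, balance_weight's own z axis and vertical below 0.2 rad); the robot touches nothing.
It fails at once if the specimen pot or the balance weight is carried off, pushed more than 25 mm or knocked over (distance of any of specimen_pot, balance_weight from where it was at the start of the episode above 0.025 m or angle between any of specimen_pot, balance_weight's own z axis and vertical above 0.5 rad).
It fails at once if one of the four parts is tipped over (angle between any of eyepiece, objective, front_lens, slide_box's own z axis and vertical above 1 rad).
It also fails if it takes over 109 s, if anything falls off the work surface, if the arm or the gripper's body presses on something with over 40 N, if the wrist force passes 120 N, or if a joint passes its speed limit or range.

## Working session

There is one attempt and no reset: what is moved stays moved. The work goes in short steps, Python scripts to look and compute and a tool call to move; the robot and the scene stay as the last step left them, time stands still between calls to the robot, and variables do not carry over. Pictures are saved under pics/ and viewed, at most 14 in all, crops included, and the job is handed in when it is done.

Besides the shell and the picture viewer there is one more tool, called after "Request:" as a command line: name --argument value ..., lists and objects as JSON in quotes. jog_arm: Moves the arm, as the interface text tells. Shifts and turns lie within -1 to 1; 1 stands for 0.2 m of shift or pi rad of turn. Its arguments: {"type":"object","properties":{"linear":{"type":"array","items":{"type":"array","items":{"type":"number","minimum":-1,"maximum":1}}},"delta_rot":{"type":"array","items":{"type":"array","items":{"type":"number","minimum":-1,"maximum":1}}},"jaw":{"type":"array","items":{"type":"number"}}},"required":["linear","delta_rot","jaw"]}

```bash
mkdir -p pics
cat > h.py <<'E'
import numpy as np, cv2
from plant import ctrl
from scipy.spatial.transform import Rotation as R
def cal(n):
    c=ctrl.get_calibration(n); o=np.array(c["orientation"],float)
    r=R.from_rotvec(o).as_matrix() if o.shape==(3,) else o
    return np.array(c["intrinsics"]),r,np.array(c["xyz"])
def cloud(d,c):
    K,r,t=c; v,u=np.mgrid[:d.shape[0],:d.shape[1]]
    p=np.stack([(u-K[0,2])/K[0,0]*d,(v-K[1,2])/K[1,1]*d,d],-1)
    return p@r.T+t
E
python3 - <<'E'
from h import *
print(ctrl.sense(), ctrl.pinch_z)
for n in("top","scene"):
    c=cal(n); im,d=ctrl.get_image(n); cv2.imwrite(f"pics/{n}0.png",im); np.savez(f"{n}0.npz",d=d,im=im)
    print(n,c[2],ctrl.get_calibration(n)["orientation"]); P=cloud(d,c)
    for l in "eyepiece objective front_lens slide_box pocket_small pocket_medium pocket_large pocket_long specimen_pot balance_weight".split():
        for m in ctrl.mark_of(n,l)[:3]:
            u,v=m["centre"][0]*560,m["centre"][1]*420
            print(l,round(m["conf"],2),int(u),int(v),P[min(int(v),419),min(int(u),559)].round())
E
```

```text
{'clock': 0.0, 'joint_pos': array([-1.37311076e+00,  3.59512193e-01,  1.51144079e+00, -4.87600786e-06,
        1.27250830e+00, -1.15114828e-01]), 'dq': array([ 1.41080457e-03,  2.62899945e-04, -8.92811095e-04,  7.52144875e-05,
       -8.43732713e-05,  9.41042271e-05]), 'joint_torque': array([ 2.97277140e-03, -5.27615047e+01, -2.78620648e+01,  3.65398264e-04,
        1.33727040e-02, -1.17698005e-05]), 'tool_pos': array([ 184.48126395, -570.21237815,  230.44613446]), 'ee_rot': array([-3.10140322e+00, -4.89056472e-01,  1.28383942e-04]), 'ft_force': array([ 0.25321381, -0.31371953,  0.08635759]), 'torque': array([-0.02807219, -0.00213329,  0.02870698]), 'finger_force': 0.0, 'gripper_width': 85.31818370463283} 18.700000000000003
top [ 445.8688828   -51.0076852  1099.95767921] [-2.19338082  2.13532049 -0.08209174]
eyepiece 0.75 336 208 [ 562. -110.   59.]
eyepiece 0.69 309 160 [654. -56.  60.]
eyepiece 0.58 290 220 [536. -22.  59.]
objective 0.58 457 276 [ 438. -351.   23.]
front_lens 0.57 402 286 [ 416. -240.   48.]
slide_box 0.9 406 198 [ 585. -245.   52.]
slide_box 0.48 333 265 [ 453. -
[... 444 characters left out ...]
 0.28659044]
eyepiece 0.92 317 275 [675. -71.  22.]
eyepiece 0.74 262 264 [ 584. -122.   29.]
eyepiece 0.57 277 223 [544. -32.  23.]
objective 0.83 117 312 [ 446. -361.   23.]
front_lens 0.59 156 265 [ 443. -257.   48.]
front_lens 0.37 296 141 [432. 165.  13.]
slide_box 0.8 223 321 [ 614. -257.   51.]
slide_box 0.57 297 141 [435. 166.  14.]
pocket_small 0.64 297 142 [435. 165.  11.]
pocket_medium 0.57 336 169 [548. 159.  12.]
pocket_medium 0.29 215 232 [ 462. -125.   20.]
pocket_large 0.58 329 115 [440. 277.  10.]
pocket_large 0.31 338 171 [554. 158.  11.]
pocket_long 0.4 162 375 [ 601. -389.   49.]
specimen_pot 0.74 164 375 [ 603. -387.   49.]
balance_weight 0.78 216 229 [ 462. -121.   27.]
```

Run:
```python
import cv2
a=cv2.imread("pics/top0.png")
cv2.imwrite("pics/top0b.png",cv2.resize(a[130:340,80:500],None,fx=1.9,fy=1.9,interpolation=2))
```

```text
(no output)
```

View pics/top0b.png

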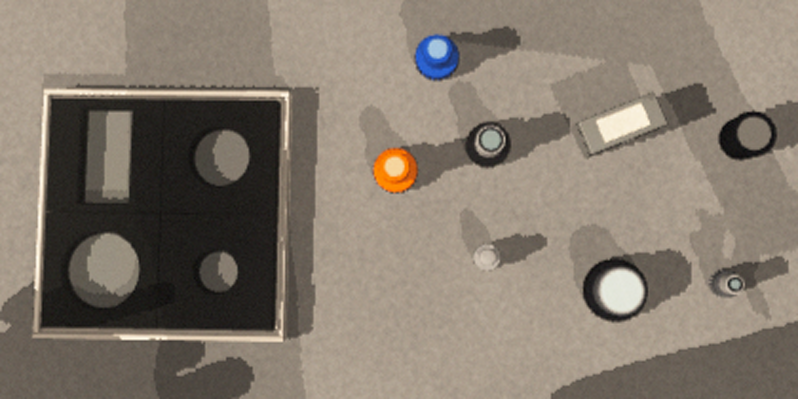

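View pics/scene0.png

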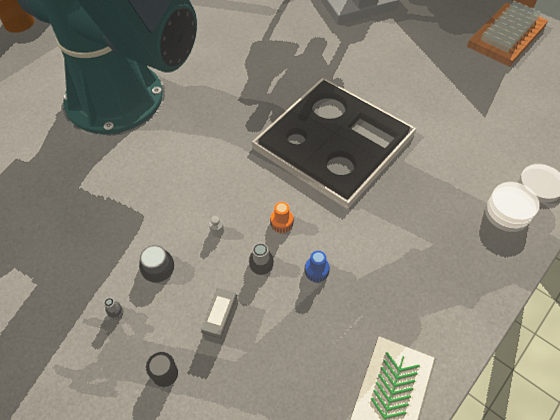

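The eyepiece, the black two-step part, is at crop (490,143). The blue (437,57) and orange (395,170) ones are decoys. The slide box is at (622,122), front lens (617,290), objective (733,284), weight (487,257) and pot (748,135). Tray pockets: long (108,157), medium (222,157), large (104,270) and small (218,271).

Run:
```python
from h import *
f=np.load("top0.npz"); d=f["d"]; c=cal("top"); K,r,t=c; P=cloud(d,c); Z=P[...,2]
v,u=np.mgrid[:420,:560]; ray=np.stack([(u-K[0,2])/K[0,0],(v-K[1,2])/K[1,1],np.ones(u.shape)],-1)@r.T
def plane(z): return (t+ray*((z-t[2])/ray[...,2])[...,None])[...,:2]
print("bench z",np.median(Z[300:330,330:380]), "foam z",np.median(Z[235:245,160:172]))
for n,(uu,vv),h,rad in [("eyepiece",(336,208),58,30),("objective",(457,276),48,25),("front",(403,284),46,45),("box",(406,198),50,60),("weight",(335,265),45,30),("pot",(468,202),50,40),("orange",(290,220),58,30)]:
    P2=plane(h); m=(Z>h-10)&(np.hypot(u-uu,v-vv)<rad/1.9)
    q=P2[m].astype(np.float32); print(n,m.sum(),"mean",q.mean(0).round(1),"minrect",[np.round(x,1) for x in cv2.minAreaRect(q)],"medz",np.median(Z[m]).round(1))
P2=plane(29)
for n,(uu,vv) in [("small",(197,272)),("medium",(196,213)),("large",(136,269)),("long",(136,211))]:
    m=((Z<25)&(np.abs(u-uu)<29)&(np.abs(v-vv)<27)).astype(np.uint8)
    k,l,s,ce=cv2.connectedComponentsWithStats(m); i=l[vv,uu]; q=P2[l==i].astype(np.float32)
    print(n,len(q),"mean",q.mean(0).round(1),[np.round(x,1) for x in cv2.minAreaRect(q)], "floor",np.median(Z[l==i]).round(1))
```

```text
bench z 0.3638443062558281 foam z 28.472443831821124
eyepiece 198 mean [ 570.  -113.6] minrect [array([ 563.9, -111.2]), array([33.2, 43. ]), np.float64(51.2)] medz 58.3
objective 89 mean [ 432.9 -358.8] minrect [array([ 435.1, -351.3]), array([35.1, 34.3]), np.float64(86.9)] medz 48.3
front 553 mean [ 422.4 -247.6] minrect [array([ 418.7, -245.3]), array([53. , 57.9]), np.float64(73.6)] medz 46.8
box 832 mean [ 592.  -247.9] minrect [array([ 575.8, -251. ]), array([ 93. , 100.9]), np.float64(3.0)] medz 50.2
weight 70 mean [ 452.5 -113.4] minrect [array([ 450.8, -104.8]), array([32.2, 34.4]), np.float64(25.9)] medz 44.7
pot 486 mean [ 584.5 -379.5] minrect [array([ 583.7, -374.4]), array([57.6, 63.6]), np.float64(90.0)] medz 50.4
orange 192 mean [540.7 -17.3] minrect [array([538.3, -20.9]), array([44.8, 28.9]), np.float64(55.4)] medz 58.8
small 391 mean [430.1 164.4] [array([430. , 165.1]), array([43.4, 44.1]), np.float64(58.4)] floor 12.3
medium 741 mean [549.4 166.2] [array([548.6, 165.7]), array([62.5, 59.5]), np.float64(16.7)] floor 11.8
large 1259 mean [428.3 284.1] [array([428.3, 285. ]), array([78.4, 77. ]), np.float64(3.0)] floor 11.9
long 1291 mean [547.8 286. ] [array([547.2, 286.5]), array([99.9, 53.7]), np.float64(1.0)] floor 11.8
```

Run:
```python
from h import *
f=np.load("top0.npz"); d=f["d"]; c=cal("top"); K,r,t=c; P=cloud(d,c); Z=P[...,2]
for n,(uu,vv),h in [("eyepiece",(336,208),58),("objective",(458,276),48),("front",(403,284),46),("box",(406,196),50),("weight",(335,265),45),("pot",(470,202),50)]:
    m=(abs(Z-h-.5)<3)&(np.hypot(*(np.mgrid[:420,:560]-np.array([vv,uu])[:,None,None]))<30)
    m=cv2.morphologyEx(m.astype(np.uint8),cv2.MORPH_OPEN,np.ones((2,2)))
    k,l,s,ce=cv2.connectedComponentsWithStats(m); i=1+np.argmax(s[1:,4]); q=P[l==i][:,:2].astype(np.float32)
    a=cv2.minAreaRect(q); print(n,len(q),"mean",q.mean(0).round(1),[np.round(x,1) for x in a],"diam(area)",round(2*np.sqrt(len(q)*np.median(d[l==i])**2/K[0,0]**2/np.pi),1))
cw=cal("wrist"); s=ctrl.sense(); print(cw, s["tool_pos"]); print(R.from_rotvec(s["ee_rot"]).as_matrix().round(3))
```

```text
eyepiece 161 mean [ 568.8 -115.8] [array([519.1, -82.6]), array([ 28.3, 157.1]), np.float64(56.5)] diam(area) 27.5
objective 69 mean [ 430.6 -365. ] [array([ 428.7, -371.5]), array([34.2, 17.4]), np.float64(72.8)] diam(area) 17.9
front 424 mean [ 421.1 -248. ] [array([ 440.6, -170.3]), array([233.8,  48.4]), np.float64(75.8)] diam(area) 44.4
box 648 mean [ 590.6 -250. ] [array([ 542.1, -168.9]), array([ 43.8, 301.2]), np.float64(30.9)] diam(area) 55.6
weight 44 mean [ 451.4 -116.4] [array([ 452.1, -117.7]), array([15.9, 14. ]), np.float64(27.2)] diam(area) 14.4
pot 341 mean [ 582.4 -381.4] [array([ 531.5, -232.4]), array([ 45.6, 398.5]), np.float64(18.8)] diam(area) 40.2
(array([[298.43596683,   0.        , 280.93705487],
       [  0.        , 298.43596683, 207.92864875],
       [  0.        ,   0.        ,   1.        ]]), array([[ 0.30849053, -0.89974539, -0.30869374],
       [-0.95122679, -0.29216517, -0.09903081],
       [-0.00108705,  0.32418782, -0.94599211]]), array([ 265.74703491, -545.31372101,  373.49534662])) [ 184.62005022 -570.84610634  231.27961329]
[[ 0.951  0.308 -0.   ]
 [ 0.308 -0.951  0.   ]
 [ 0.    -0.    -1.   ]]
```

Run:
```python
from h import *
f=np.load("top0.npz"); d=f["d"]; c=cal("top"); K,r,t=c; P=cloud(d,c); Z=P[...,2]
for n,(uu,vv),h,D in [("eyepiece",(336,208),58,30),("objective",(458,276),48,20),("front",(403,284),46,50),("box",(406,196),50,91),("weight",(335,265),45,18),("pot",(470,202),50,46)]:
    m=(abs(Z-h-.5)<3)&(np.hypot(*(np.mgrid[:420,:560]-np.array([vv,uu])[:,None,None]))<30)
    q=P[m][:,:2].astype(np.float32); q=q[np.hypot(*(q-np.median(q,0)).T)<D/2+5]
    a=cv2.minAreaRect(q); print(n,len(q),"mean",q.mean(0).round(1),[np.round(x,1) for x in a])
```

```text
eyepiece 172 mean [ 570.7 -113.7] [array([ 570.8, -113.8]), array([28.8, 27.2]), np.float64(0.5)]
objective 77 mean [ 432.  -361.7] [array([ 432.1, -362.5]), array([17.1, 18.1]), np.float64(1.6)]
front 462 mean [ 422.3 -248.2] [array([ 422.9, -248.1]), array([48.1, 47.8]), np.float64(46.2)]
box 700 mean [ 592.6 -248. ] [array([ 592.5, -248.3]), array([36.1, 84.7]), np.float64(23.3)]
weight 56 mean [ 453.2 -113.9] [array([ 453.3, -113.7]), array([16.3, 15. ]), np.float64(47.0)]
pot 388 mean [ 584.7 -380.4] [array([ 584.3, -380.7]), array([45.1, 45. ]), np.float64(7.3)]
```

Request:
jog_arm --linear '[[1, 1, -0.3], [1, 1, -0.3], [1, 1, -0.3], [1, 1, -0.3], [1, 1, -0.3], [1, 1, -0.3], [1, 1, -0.3], [1, 1, -0.3], [1, 1, -0.3]]' --delta_rot '[[0, 0, 0], [0, 0, 0], [0, 0, 0], [0, 0, 0], [0, 0, 0], [0, 0, 0], [0, 0, 0], [0, 0, 0], [0, 0, 0]]' --jaw '[1, 1, 1, 1, 1, 1, 1, 1, 1]'

```text
clock: 1.85
tool_pos: [385.6, -369.0, 170.8]
ee_rot: [-3.101, -0.496, 0.001]
ft_force: [-0.5, -1.2, 0.9]
gripper_width: 85.4
finger_force: 0.0
```

```bash
cat > w.py <<'E'
from h import *
import sys
# usage: w.py x y h D pic : refine position of a top of height h, diameter D near x,y
x,y,h,D=map(float,sys.argv[1:5])
s=ctrl.sense(); c=cal("wrist"); im,d=ctrl.get_image("wrist"); P=cloud(d,c)
cv2.imwrite(f"pics/{sys.argv[5]}.png",im)
m=(d>0)&(abs(P[...,2]-h)<4)&(np.hypot(P[...,0]-x,P[...,1]-y)<D/2+12)
q=P[m].astype(np.float32); print("tcp",s["tool_pos"].round(1),s["ee_rot"].round(3),s["gripper_width"].round(1))
if len(q)>5: print(len(q),"mean",q.mean(0).round(1),[np.round(z,1) for z in cv2.minAreaRect(q[:,:2])],"circ",cv2.minEnclosingCircle(q[:,:2]))
E
python3 w.py 432 -362 48 20 w1
```

```text
Traceback (most recent call last):
  File "w.py", line 8, in <module>
    q=P[m].astype(np.float32); print("tcp",s["tool_pos"].round(1),s["ee_rot"].round(3),s["gripper_width"].round(1))
                                                                                       ^^^^^^^^^^^^^^^^^^^^^^^^
AttributeError: 'float' object has no attribute 'round'
```

View pics/w1.png

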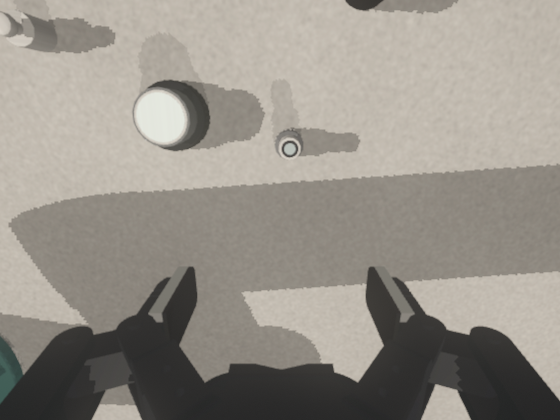

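The wrist picture shows the objective at (289,147), the front lens at (160,118), and the open fingers at (185,280) and (378,280).

```bash
sed -i 's/,s\["gripper_width"\].round(1)//' w.py
python3 - <<'E'
import subprocess
E
python3 w.py 432 -362 48 20 w2; python3 w.py 422 -248 46 50 w3
```

```text
tcp [ 385.  -370.6  171.3] [ 3.103e+00  4.930e-01 -1.000e-03]
tcp [ 384.6 -371.5  171.5] [ 3.102  0.49  -0.   ]Traceback (most recent call last):
  File "w.py", line 9, in <module>
    if len(q)>5: print(len(q),"mean",q.mean(0).round(1),[np.round(z,1) for z in cv2.minAreaRect(q[:,:2])],"circ",cv2.minEnclosingCircle(q[:,:2]))
                                                                                ~~~~~~~~~~~~~~~^^^^^^^^^
cv2.error: OpenCV(4.12.0) /io/opencv/modules/imgproc/src/convhull.cpp:143: error: (-215:Assertion failed) total >= 0 && (depth == CV_32F || depth == CV_32S) in function 'convexHull'

Traceback (most recent call last):
  File "w.py", line 9, in <module>
    if len(q)>5: print(len(q),"mean",q.mean(0).round(1),[np.round(z,1) for z in cv2.minAreaRect(q[:,:2])],"circ",cv2.minEnclosingCircle(q[:,:2]))
                                                                                ~~~~~~~~~~~~~~~^^^^^^^^^
cv2.error: OpenCV(4.12.0) /io/opencv/modules/imgproc/src/convhull.cpp:143: error: (-215:Assertion failed) total >= 0 && (depth == CV_32F || depth == CV_32S) in function 'convexHull'
```

```bash
sed -i 's/^q=P\[m\].*;/q=P[m].astype(np.float32);/; s/q\[:,:2\]/q[:,:2].copy()/g' w.py
python3 w.py 432 -362 48 20 w4; python3 w.py 422 -248 46 50 w5
```

```text
tcp [ 384.3 -372.   171.6] [3.102 0.488 0.   ]
398 mean [ 435.4 -360.3   47.8] [array([ 435.3, -360.4]), array([19.3, 18.6]), np.float64(18.6)] circ ((435.117431640625, -360.3499450683594), 10.007997512817383)
tcp [ 384.1 -372.2  171.7] [3.103 0.487 0.   ]
2770 mean [ 426.2 -247.9   46.3] [array([ 425.5, -247.3]), array([49.5, 49.1]), np.float64(78.2)] circ ((425.21087646484375, -247.01499938964844), 25.314035415649414)
```

Request:
jog_arm --linear '[[0.25, 0.05, -0.15], [0.25, 0.05, -0.25], [0.25, 0.05, -0.35], [0.25, 0.05, -0.45], [0.25, 0.05, -0.55], [0.25, 0.05, -0.62], [0.25, 0.05, -0.67], [0.25, 0.05, -0.715], [0.25, 0.05, -0.715], [0.25, 0.05, -0.715]]' --delta_rot '[[0, 0, 0], [0, 0, 0], [0, 0, 0], [0, 0, 0], [0, 0, 0], [0, 0, 0], [0, 0, 0], [0, 0, 0], [0, 0, 0], [0, 0, 0]]' --jaw '[1, 1, 1, 1, 1, 1, 1, 1, 1, 1]'

```text
clock: 2.93
tool_pos: [434.4, -361.4, 28.4]
ee_rot: [-3.103, -0.488, 0.0]
ft_force: [0.6, 0.2, -0.1]
gripper_width: 85.4
finger_force: 0.0
```

Request:
jog_arm --linear '[[0, 0, 0], [0, 0, 0], [0, 0, 0], [0, 0, 0], [0, 0, 0], [0, 0, 0], [0, 0, 0], [0, 0, 0], [0, 0, 0], [0, 0, 0]]' --delta_rot '[[0, 0, 0], [0, 0, 0], [0, 0, 0], [0, 0, 0], [0, 0, 0], [0, 0, 0], [0, 0, 0], [0, 0, 0], [0, 0, 0], [0, 0, 0]]' --jaw '[0.6, 0.5, 0.4, 0.3, 0.2, 0.1, 0, 0, 0, 0]'

```text
clock: 3.77
tool_pos: [434.8, -360.9, 28.8]
ee_rot: [3.103, 0.489, 0.0]
ft_force: [-1.3, 0.5, 6.1]
gripper_width: 17.8
finger_force: 58.5
```

Request:
jog_arm --linear '[[0, 0, 0.1], [0, 0, 0.25], [0, 0, 0.4], [0, 0.1, 0.5], [0, 0.25, 0.5], [0, 0.4, 0.5], [0, 0.55, 0.5], [0, 0.7, 0.5], [0, 0.85, 0.5], [0, 1, 0.5]]' --delta_rot '[[0, 0, 0], [0, 0, 0], [0, 0, 0], [0, 0, 0], [0, 0, 0], [0, 0, 0], [0, 0, 0], [0, 0, 0], [0, 0, 0], [0, 0, 0]]' --jaw '[0, 0, 0, 0, 0, 0, 0, 0, 0, 0]'

```text
clock: 4.6
tool_pos: [434.1, -159.4, 128.2]
ee_rot: [-3.103, -0.489, 0.0]
ft_force: [-0.2, 0.7, -1.0]
gripper_width: 17.9
finger_force: 58.9
```

Request:
jog_arm --linear '[[0, 0.15, 0], [0, 0.3, 0], [0, 0.45, 0], [0, 0.6, 0], [0, 0.75, 0], [0, 0.9, 0], [0, 1, 0], [0, 1, 0], [0, 1, 0]]' --delta_rot '[[0, 0, 0], [0, 0, 0], [0, 0, 0], [0, 0, 0], [0, 0, 0], [0, 0, 0], [0, 0, 0], [0, 0, 0], [0, 0, 0]]' --jaw '[0, 0, 0, 0, 0, 0, 0, 0, 0]'

```text
clock: 5.35
tool_pos: [434.3, 39.9, 128.2]
ee_rot: [3.102, 0.494, -0.0]
ft_force: [-0.6, -0.4, -0.6]
gripper_width: 17.6
finger_force: 58.9
```

```bash
cat > pk.py <<'E'
from h import *
# pocket hole centres seen by wrist camera: pixels below z=25 near given centres, cast onto plane z=29
c=cal("wrist"); im,d=ctrl.get_image("wrist"); cv2.imwrite("pics/pk.png",im); K,r,t=c; P=cloud(d,c)
v,u=np.mgrid[:420,:560]; ray=np.stack([(u-K[0,2])/K[0,0],(v-K[1,2])/K[1,1],np.ones(u.shape)],-1)@r.T
P2=(t+ray*((29-t[2])/ray[...,2])[...,None])
s=ctrl.sense();print(s["tool_pos"],s["gripper_width"],s["ft_force"])
for n,x,y in [("small",430,164.5),("medium",549,166),("large",428.3,284.5),("long",547.5,286)]:
    m=(d>0)&(P[...,2]<25)&(P[...,2]>5)&(abs(P2[...,0]-x)<56)&(abs(P2[...,1]-y)<56)
    k,l,s,_=cv2.connectedComponentsWithStats(m.astype(np.uint8))
    if k<2: continue
    q=P2[l==1+np.argmax(s[1:,4])][:,:2].astype(np.float32).copy(); a=cv2.minAreaRect(q)
    print(n,len(q),[np.round(z,1) for z in a])
E
python3 pk.py
```

```text
[434.52394884  39.11825865 128.19844769] 17.76443737466886 [-0.43543118 -0.35334439 -1.71204914]
small 2133 [array([434.4, 165.4]), array([42.7, 42.1]), np.float64(8.6)]
medium 3581 [array([539.3, 162.5]), array([32.2, 60.6]), np.float64(18.1)]
large 2252 [array([433.2, 257.6]), array([71.9, 25. ]), np.float64(1.1)]
long 580 [array([513.2, 265.7]), array([22. , 11.9]), np.float64(1.1)]
```

View pics/pk.png

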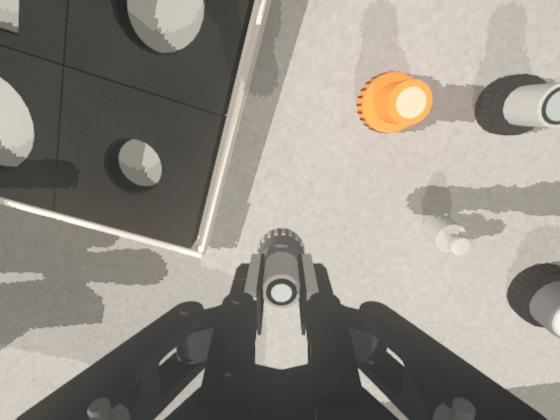

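The objective is held upright at (281,265), and the small pocket is at (140,163) with nothing in the way.

Request:
jog_arm --linear '[[0, 0.15, 0], [0, 0.3, 0], [0, 0.45, 0], [0, 0.58, 0], [0, 0.63, 0], [0, 0.63, 0], [0, 0.63, -0.12], [0, 0.63, -0.24], [0, 0.63, -0.34], [0, 0.63, -0.4], [0, 0.63, -0.44], [0, 0.63, -0.44]]' --delta_rot '[[0, 0, 0], [0, 0, 0], [0, 0, 0], [0, 0, 0], [0, 0, 0], [0, 0, 0], [0, 0, 0], [0, 0, 0], [0, 0, 0], [0, 0, 0], [0, 0, 0], [0, 0, 0]]' --jaw '[0, 0, 0, 0, 0, 0, 0, 0, 0, 0, 0, 0]'

```text
clock: 6.4
tool_pos: [434.5, 163.4, 39.4]
ee_rot: [3.103, 0.487, -0.003]
ft_force: [-0.1, 0.4, -1.1]
gripper_width: 17.7
finger_force: 61.8
```

Request:
jog_arm --linear '[[0, 0, -0.005], [0, 0, -0.005], [0, 0, -0.005], [0, 0, -0.005], [0, 0, -0.005], [0, 0, -0.005], [0, 0, -0.005], [0, 0, -0.005], [0, 0, 0.1], [0, 0, 0.25], [0, 0, 0.45], [0, 0, 0.45]]' --delta_rot '[[0, 0, 0], [0, 0, 0], [0, 0, 0], [0, 0, 0], [0, 0, 0], [0, 0, 0], [0, 0, 0], [0, 0, 0], [0, 0, 0], [0, 0, 0], [0, 0, 0], [0, 0, 0]]' --jaw '[0, 0, 0.15, 0.3, 0.45, 0.6, 0.8, 1, 1, 1, 1, 1]'

```text
clock: 7.4
tool_pos: [438.6, 166.2, 135.9]
ee_rot: [-3.102, -0.49, -0.015]
ft_force: [1.1, 0.5, 1.4]
gripper_width: 85.4
finger_force: 0.0
```

Request:
jog_arm --linear '[[0, -0.2, 0.05], [0, -0.4, 0.1], [0, -0.6, 0.1], [0, -0.8, 0.1], [0, -1, 0.1], [0, -1, 0.1], [0, -1, 0.1]]' --delta_rot '[[0, 0, 0], [0, 0, 0], [0, 0, 0], [0, 0, 0], [0, 0, 0], [0, 0, 0], [0, 0, 0]]' --jaw '[1, 1, 1, 1, 1, 1, 1]'

```text
clock: 7.98
tool_pos: [434.8, -36.8, 150.4]
ee_rot: [3.104, 0.482, 0.001]
ft_force: [0.9, 0.6, -0.4]
gripper_width: 85.6
finger_force: 0.0
```

```bash
python3 w.py 434 165 59 20 w6
```

```text
tcp [434.8 -36.8 150.4] [3.104e+00 4.820e-01 1.000e-03]
598 mean [435.4 163.4  58.8] [array([434.9, 164.2]), array([20. , 19.4]), np.float64(80.0)] circ ((434.7196044921875, 164.5322723388672), 10.668745994567871)
```

```bash
python3 w.py 574 -113 58 30 w7; python3 w.py 426 -247 46 50 w8
```

```text
tcp [434.4 -35.3 150.2] [-3.103 -0.485  0.   ]
1504 mean [ 573.9 -111.3   57.9] [array([ 574. , -112.1]), array([29.1, 29.7]), np.float64(6.1)] circ ((574.2798461914062, -111.82330322265625), 15.419527053833008)
tcp [434.3 -34.4 150.2] [-3.103e+00 -4.880e-01  1.000e-03]
1948 mean [ 426.9 -244.7   46. ] [array([ 425.5, -246.6]), array([49.8, 49.8]), np.float64(22.3)] circ ((425.2810974121094, -246.47703552246094), 25.826950073242188)
```

Request:
jog_arm --linear '[[0.1, -0.05, 0], [0.2, -0.1, 0], [0.3, -0.15, 0], [0.4, -0.2, 0], [0.5, -0.25, 0], [0.5, -0.25, 0], [0.5, -0.25, 0], [0.5, -0.25, 0], [0.5, -0.25, 0]]' --delta_rot '[[0, 0, 0.04], [0, 0, 0.08], [0, 0, 0.12], [0, 0, 0.16], [0, 0, 0.2], [0, 0, 0.24], [0, 0, 0.28], [0, 0, 0.28], [0, 0, 0.28]]' --jaw '[1, 1, 1, 1, 1, 1, 1, 1, 1]'

```text
clock: 8.88
tool_pos: [534.4, -83.0, 149.9]
ee_rot: [-2.599, -1.763, 0.001]
ft_force: [-0.2, 0.7, 0.2]
gripper_width: 85.2
finger_force: 0.0
```

```bash
python3 w.py 574 -113 58 30 w9
```

```text
tcp [534.4 -83.  149.9] [-2.599e+00 -1.763e+00  1.000e-03]
910 mean [ 573.8 -111.    57.9] [array([ 573.9, -111.7]), array([29.2, 29.1]), np.float64(41.6)] circ ((573.9661254882812, -112.1065673828125), 15.039693832397461)
```

Request:
jog_arm --linear '[[0.1, -0.07, 0], [0.197, -0.135, 0], [0.197, -0.135, -0.1], [0.197, -0.135, -0.22], [0.197, -0.135, -0.34], [0.197, -0.135, -0.44], [0.197, -0.135, -0.52], [0.197, -0.135, -0.58], [0.197, -0.135, -0.61], [0.197, -0.135, -0.61], [0.197, -0.135, -0.61]]' --delta_rot '[[0, 0, 0], [0, 0, 0], [0, 0, 0], [0, 0, 0], [0, 0, 0], [0, 0, 0], [0, 0, 0], [0, 0, 0], [0, 0, 0], [0, 0, 0], [0, 0, 0]]' --jaw '[1, 1, 1, 1, 1, 1, 1, 1, 1, 1, 1]'

```text
clock: 9.85
tool_pos: [574.3, -111.7, 28.6]
ee_rot: [2.6, 1.763, 0.0]
ft_force: [-0.2, 0.1, 0.6]
gripper_width: 85.4
finger_force: 0.0
```

Request:
jog_arm --linear '[[0, 0, 0], [0, 0, 0], [0, 0, 0], [0, 0, 0], [0, 0, 0], [0, 0, 0], [0, 0, 0], [0, 0, 0], [0, 0, 0]]' --delta_rot '[[0, 0, 0], [0, 0, 0], [0, 0, 0], [0, 0, 0], [0, 0, 0], [0, 0, 0], [0, 0, 0], [0, 0, 0], [0, 0, 0]]' --jaw '[0.7, 0.6, 0.5, 0.4, 0.3, 0.2, 0.1, 0, 0]'

```text
clock: 10.6
tool_pos: [574.5, -112.0, 29.0]
ee_rot: [2.599, 1.764, 0.001]
ft_force: [-0.2, 0.6, 5.1]
gripper_width: 28.3
finger_force: 58.9
```

Request:
jog_arm --linear '[[0, 0, 0.1], [0, 0, 0.25], [0, 0, 0.4], [0, 0.08, 0.5], [-0.02, 0.22, 0.5], [-0.04, 0.37, 0.5], [-0.06, 0.52, 0.5], [-0.08, 0.67, 0.5], [-0.1, 0.82, 0.5], [-0.1, 1, 0.5], [-0.1, 1, 0.5]]' --delta_rot '[[0, 0, 0], [0, 0, 0], [0, 0, 0], [0, 0, 0], [0, 0, 0], [0, 0, 0], [0, 0, 0], [0, 0, 0], [0, 0, 0], [0, 0, 0], [0, 0, 0]]' --jaw '[0, 0, 0, 0, 0, 0, 0, 0, 0, 0, 0]'

```text
clock: 11.52
tool_pos: [553.0, 93.5, 128.2]
ee_rot: [-2.595, -1.766, -0.002]
ft_force: [-0.1, -1.0, -1.3]
gripper_width: 28.4
finger_force: 59.4
```

```bash
python3 pk.py
```

```text
[553.35141277  91.02562049 128.18043359] 28.273886467360242 [ 0.18742037 -0.82482777 -0.47593536]
small 848 [array([437. , 166.8]), array([38.2, 42.8]), np.float64(6.4)]
medium 4873 [array([553.5, 168.4]), array([60. , 60.1]), np.float64(23.1)]
large 6532 [array([438.4, 274. ]), array([67.2, 55.8]), np.float64(51.7)]
long 933 [array([521.9, 262.4]), array([15.8, 45.8]), np.float64(68.5)]
```

View pics/pk.png

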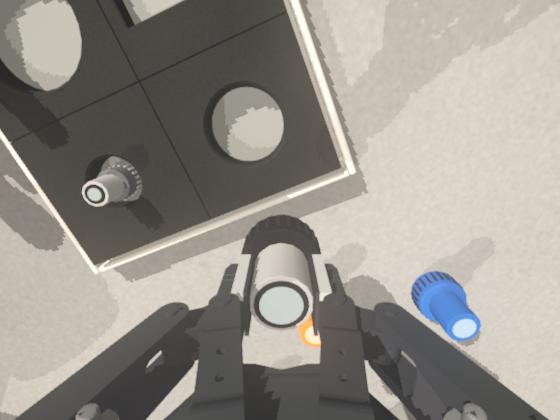

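The objective stands in its pocket at (112,180), the eyepiece is held upright at (283,290), and the medium pocket is at (245,122).

Request:
jog_arm --linear '[[0, 0.12, 0], [0, 0.25, 0], [0, 0.35, 0], [0, 0.395, 0], [0, 0.395, 0], [0, 0.395, -0.1], [0, 0.395, -0.22], [0, 0.395, -0.32], [0, 0.395, -0.39], [0, 0.395, -0.43], [0, 0.395, -0.445], [0, 0.395, -0.445]]' --delta_rot '[[0, 0, 0], [0, 0, 0], [0, 0, 0], [0, 0, 0], [0, 0, 0], [0, 0, 0], [0, 0, 0], [0, 0, 0], [0, 0, 0], [0, 0, 0], [0, 0, 0], [0, 0, 0]]' --jaw '[0, 0, 0, 0, 0, 0, 0, 0, 0, 0, 0, 0]'

```text
clock: 12.57
tool_pos: [553.8, 165.6, 39.5]
ee_rot: [2.6, 1.763, -0.002]
ft_force: [0.5, -0.9, -1.6]
gripper_width: 28.3
finger_force: 60.7
```

Request:
jog_arm --linear '[[0, 0, 0], [0, 0, 0], [0, 0, 0], [0, 0, 0], [0, 0, 0], [0, 0, 0], [0, 0, 0], [0, 0, 0], [0, 0, 0.1], [0, 0, 0.25], [0, 0, 0.45], [0, 0, 0.55]]' --delta_rot '[[0, 0, 0], [0, 0, 0], [0, 0, 0], [0, 0, 0], [0, 0, 0], [0, 0, 0], [0, 0, 0], [0, 0, 0], [0, 0, 0], [0, 0, 0], [0, 0, 0], [0, 0, 0]]' --jaw '[0, 0, 0.2, 0.35, 0.5, 0.65, 0.8, 1, 1, 1, 1, 1]'

```text
clock: 13.57
tool_pos: [555.6, 167.5, 152.9]
ee_rot: [2.598, 1.763, 0.006]
ft_force: [0.2, -0.2, 0.4]
gripper_width: 85.6
finger_force: 0.0
```

Request:
jog_arm --linear '[[-0.1, -0.2, 0], [-0.2, -0.4, 0], [-0.3, -0.6, 0], [-0.4, -0.8, 0], [-0.5, -1, 0], [-0.5, -1, 0], [-0.5, -1, 0], [-0.5, -1, 0]]' --delta_rot '[[0, 0, 0], [0, 0, 0], [0, 0, 0], [0, 0, 0], [0, 0, 0], [0, 0, 0], [0, 0, 0], [0, 0, 0]]' --jaw '[1, 1, 1, 1, 1, 1, 1, 1]'

```text
clock: 14.23
tool_pos: [454.0, -33.4, 149.5]
ee_rot: [2.602, 1.761, 0.001]
ft_force: [0.5, 0.8, 0.6]
gripper_width: 85.6
finger_force: 0.0
```

```bash
python3 w.py 553.5 167 69 30 w10
```

```text
tcp [454.  -33.4 149.5] [2.602e+00 1.761e+00 1.000e-03]
```

Request:
jog_arm --linear '[[-0.03, -0.2, 0], [-0.06, -0.4, 0], [-0.1, -0.6, 0], [-0.12, -0.8, 0], [-0.142, -1, 0], [-0.142, -1, 0], [-0.142, -1, 0], [-0.142, -1, 0]]' --delta_rot '[[0, 0, 0], [0, 0, 0], [0, 0, 0], [0, 0, 0], [0, 0, 0], [0, 0, 0], [0, 0, 0], [0, 0, 0]]' --jaw '[1, 1, 1, 1, 1, 1, 1, 1]'

```text
clock: 14.95
tool_pos: [426.2, -231.8, 149.0]
ee_rot: [-2.598, -1.764, -0.0]
ft_force: [-0.5, 0.7, 0.7]
gripper_width: 85.3
finger_force: 0.0
```

Request:
jog_arm --linear '[[0, -0.07, 0], [0, -0.07, -0.1], [0, -0.07, -0.22], [0, -0.07, -0.34], [0, -0.07, -0.44], [0, -0.07, -0.52], [0, -0.07, -0.58], [0, -0.07, -0.615], [0, -0.07, -0.615], [0, -0.07, -0.615]]' --delta_rot '[[0, 0, 0], [0, 0, 0], [0, 0, 0], [0, 0, 0], [0, 0, 0], [0, 0, 0], [0, 0, 0], [0, 0, 0], [0, 0, 0], [0, 0, 0]]' --jaw '[1, 1, 1, 1, 1, 1, 1, 1, 1, 1]'

```text
clock: 15.78
tool_pos: [426.0, -246.3, 26.3]
ee_rot: [-2.598, -1.766, 0.0]
ft_force: [-0.2, -0.3, -0.6]
gripper_width: 85.2
finger_force: 0.0
```

Request:
jog_arm --linear '[[0, 0, 0], [0, 0, 0], [0, 0, 0], [0, 0, 0], [0, 0, 0], [0, 0, 0], [0, 0, 0], [0, 0, 0]]' --delta_rot '[[0, 0, 0], [0, 0, 0], [0, 0, 0], [0, 0, 0], [0, 0, 0], [0, 0, 0], [0, 0, 0], [0, 0, 0]]' --jaw '[0.75, 0.65, 0.55, 0.45, 0.35, 0.2, 0, 0]'

```text
clock: 16.45
tool_pos: [426.2, -247.2, 27.4]
ee_rot: [2.598, 1.763, 0.001]
ft_force: [0.1, 1.4, 7.2]
gripper_width: 48.1
finger_force: 60.5
```

Request:
jog_arm --linear '[[0, 0, 0.1], [0, 0, 0.25], [0, 0, 0.4], [0, 0.1, 0.5], [0, 0.25, 0.5], [0, 0.4, 0.5], [0, 0.55, 0.5], [0, 0.7, 0.5], [0, 0.85, 0.5], [0, 1, 0.5]]' --delta_rot '[[0, 0, 0], [0, 0, 0], [0, 0, 0], [0, 0, 0], [0, 0, 0], [0, 0, 0], [0, 0, 0], [0, 0, 0], [0, 0, 0], [0, 0, 0]]' --jaw '[0, 0, 0, 0, 0, 0, 0, 0, 0, 0]'

```text
clock: 17.28
tool_pos: [425.3, -45.6, 126.7]
ee_rot: [2.6, 1.763, 0.001]
ft_force: [0.9, 1.4, -1.8]
gripper_width: 48.0
finger_force: 62.7
```

Request:
jog_arm --linear '[[0, 0.15, 0], [0, 0.3, 0], [0.01, 0.45, 0], [0.02, 0.6, 0], [0.03, 0.75, 0], [0.035, 0.9, 0], [0.035, 1, 0], [0.035, 1, 0], [0.035, 1, 0], [0.035, 1, 0]]' --delta_rot '[[0, 0, 0], [0, 0, 0], [0, 0, 0], [0, 0, 0], [0, 0, 0], [0, 0, 0], [0, 0, 0], [0, 0, 0], [0, 0, 0], [0, 0, 0]]' --jaw '[0, 0, 0, 0, 0, 0, 0, 0, 0, 0]'

```text
clock: 18.12
tool_pos: [432.3, 152.7, 126.4]
ee_rot: [2.599, 1.765, -0.001]
ft_force: [-0.6, 0.5, -2.0]
gripper_width: 48.0
finger_force: 62.7
```

```bash
python3 pk.py;python3 w.py 553.5 167 69 30 w11
```

```text
[432.37366781 152.4073261  126.34853116] 47.835059478363334 [ 0.07333989 -0.25286564 -1.82121498]
small 833 [array([435. , 173.5]), array([30.6, 42.6]), np.float64(75.1)]
medium 1670 [array([549.7, 171. ]), array([60.3, 54.3]), np.float64(52.5)]
large 9605 [array([430. , 281.2]), array([68. , 77.8]), np.float64(68.4)]
long 2401 [array([530.9, 263.8]), array([26.2, 73.9]), np.float64(68.4)]
tcp [432.4 152.4 126.3] [ 2.600e+00  1.764e+00 -1.000e-03]
1637 mean [554.1 166.7  68.9] [array([554.6, 166. ]), array([29.2, 29.6]), np.float64(72.7)] circ ((554.4850463867188, 165.60577392578125), 15.287946701049805)
```

View pics/w11.png

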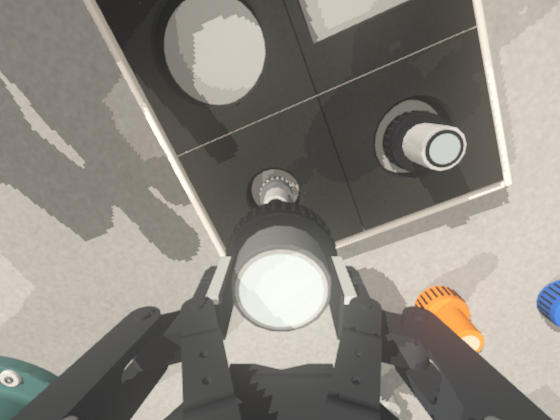

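The eyepiece stands in its pocket at (430,145), its top at 69 mm as it should be. The front lens is held upright at (283,285), and the large pocket is at (215,50).

Request:
jog_arm --linear '[[0, 0.15, 0], [0, 0.3, 0], [0, 0.45, 0], [0, 0.6, 0], [0, 0.66, 0], [0, 0.66, 0], [0, 0.66, -0.12], [0, 0.66, -0.24], [0, 0.66, -0.34], [0, 0.66, -0.4], [0, 0.66, -0.44], [0, 0.66, -0.445]]' --delta_rot '[[0, 0, 0], [0, 0, 0], [0, 0, 0], [0, 0, 0], [0, 0, 0], [0, 0, 0], [0, 0, 0], [0, 0, 0], [0, 0, 0], [0, 0, 0], [0, 0, 0], [0, 0, 0]]' --jaw '[0, 0, 0, 0, 0, 0, 0, 0, 0, 0, 0, 0]'

```text
clock: 19.22
tool_pos: [432.2, 283.4, 36.6]
ee_rot: [-2.601, -1.762, 0.003]
ft_force: [-1.5, -0.1, 2.3]
gripper_width: 47.6
finger_force: 68.9
```

Request:
jog_arm --linear '[[0, 0, 0], [0, 0, 0], [0, 0, 0], [0, 0, 0], [0, 0, 0], [0, 0, 0], [0, 0, 0], [0, 0, 0], [0, 0, 0.1], [0, 0, 0.25], [0, 0, 0.45], [0, 0, 0.55]]' --delta_rot '[[0, 0, 0], [0, 0, 0], [0, 0, 0], [0, 0, 0], [0, 0, 0], [0, 0, 0], [0, 0, 0], [0, 0, 0], [0, 0, 0], [0, 0, 0], [0, 0, 0], [0, 0, 0]]' --jaw '[0, 0, 0.4, 0.55, 0.65, 0.8, 1, 1, 1, 1, 1, 1]'

```text
clock: 20.22
tool_pos: [433.9, 285.9, 150.7]
ee_rot: [2.599, 1.764, 0.006]
ft_force: [0.8, -0.5, -0.5]
gripper_width: 85.2
finger_force: 0.0
```

Request:
jog_arm --linear '[[0.1, -0.2, 0], [0.2, -0.4, 0], [0.3, -0.6, 0], [0.4, -0.8, 0], [0.5, -1, 0], [0.5, -1, 0], [0.5, -1, 0], [0.5, -1, 0], [0.5, -1, 0]]' --delta_rot '[[0, 0, 0.035], [0, 0, 0.07], [0, 0, 0.105], [0, 0, 0.14], [0, 0, 0.175], [0, 0, 0.21], [0, 0, 0.25], [0, 0, 0.25], [0, 0, 0.25]]' --jaw '[1, 1, 1, 1, 1, 1, 1, 1, 1]'

```text
clock: 20.97
tool_pos: [532.3, 85.0, 147.1]
ee_rot: [-1.732, -2.62, 0.0]
ft_force: [-0.5, 0.2, 0.6]
gripper_width: 85.4
finger_force: 0.0
```

```bash
python3 w.py 432.5 285 57 50 w12; python3 pk.py
```

```text
tcp [532.3  85.  147.1] [-1.732 -2.62   0.   ]
[531.93961117  85.86719103 147.15460657] 85.6703236694503 [-0.00881078  0.71860188 -0.05486342]
small 1272 [array([433.8, 166.1]), array([42.7, 42.6]), np.float64(23.1)]
medium 1630 [array([551.9, 168.2]), array([60.1, 60. ]), np.float64(23.2)]
long 1482 [array([575. , 263.6]), array([62.8, 21.6]), np.float64(23.1)]
```

Request:
jog_arm --linear '[[0, -0.2, 0], [0, -0.4, 0], [0, -0.6, 0], [0, -0.8, 0], [0, -1, 0], [0, -1, 0], [0, -1, 0], [0, -1, 0]]' --delta_rot '[[0, 0, 0], [0, 0, 0], [0, 0, 0], [0, 0, 0], [0, 0, 0], [0, 0, 0], [0, 0, 0], [0, 0, 0]]' --jaw '[1, 1, 1, 1, 1, 1, 1, 1]'

```text
clock: 21.73
tool_pos: [532.2, -113.8, 147.1]
ee_rot: [-1.728, -2.623, -0.0]
ft_force: [0.4, 0.1, 0.0]
gripper_width: 85.6
finger_force: 0.0
```

```bash
python3 w.py 596 -247 50 91 w13
```

```text
tcp [ 532.2 -113.8  147.1] [-1.728 -2.623 -0.   ]
2008 mean [ 590.8 -237.3   49.4] [array([ 592.3, -240.3]), array([36., 71.]), np.float64(23.2)] circ ((592.6844482421875, -239.28305053710938), 37.659122467041016)
```

View pics/w13.png

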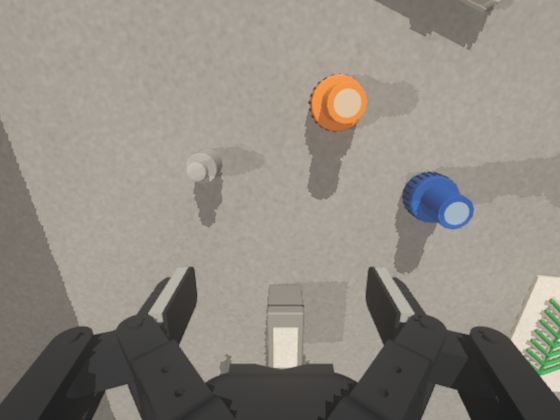

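The box is partly hidden behind the gripper at (286,330), already in line with the fingers. The weight (203,167), orange (340,103) and blue (437,200) parts are undisturbed.

Request:
jog_arm --linear '[[0.06, -0.13, 0], [0.12, -0.26, 0], [0.18, -0.4, 0], [0.25, -0.53, 0], [0.313, -0.66, 0], [0.313, -0.66, 0], [0.313, -0.66, -0.14], [0.313, -0.66, -0.28], [0.313, -0.66, -0.42], [0.313, -0.66, -0.54], [0.313, -0.66, -0.61], [0.313, -0.66, -0.61]]' --delta_rot '[[0, 0, 0], [0, 0, 0], [0, 0, 0], [0, 0, 0], [0, 0, 0], [0, 0, 0], [0, 0, 0], [0, 0, 0], [0, 0, 0], [0, 0, 0], [0, 0, 0], [0, 0, 0]]' --jaw '[1, 1, 1, 1, 1, 1, 1, 1, 1, 1, 1, 1]'

```text
clock: 22.78
tool_pos: [592.7, -242.9, 21.6]
ee_rot: [-1.72, -2.62, 0.001]
ft_force: [-1.1, 0.6, 0.1]
gripper_width: 85.2
finger_force: 0.0
```

Request:
jog_arm --linear '[[0, 0, 0], [0, 0, 0], [0, 0, 0], [0, 0, 0], [0, 0, 0], [0, 0, 0], [0, 0, 0], [0, 0, 0], [0, 0, 0]]' --delta_rot '[[0, 0, 0], [0, 0, 0], [0, 0, 0], [0, 0, 0], [0, 0, 0], [0, 0, 0], [0, 0, 0], [0, 0, 0], [0, 0, 0]]' --jaw '[0.7, 0.6, 0.5, 0.4, 0.3, 0.2, 0.1, 0, 0]'

```text
clock: 23.53
tool_pos: [596.4, -247.3, 27.0]
ee_rot: [1.725, 2.622, 0.001]
ft_force: [-0.2, 1.7, 5.7]
gripper_width: 34.8
finger_force: 62.0
```

Request:
jog_arm --linear '[[0, 0, 0.1], [0, 0, 0.25], [0, 0, 0.4], [0, 0.1, 0.5], [0, 0.25, 0.5], [0, 0.4, 0.5], [0, 0.55, 0.5], [0, 0.7, 0.5], [0, 0.85, 0.5], [0, 1, 0.5]]' --delta_rot '[[0, 0, 0], [0, 0, 0], [0, 0, 0], [0, 0, 0], [0, 0, 0], [0, 0, 0], [0, 0, 0], [0, 0, 0], [0, 0, 0], [0, 0, 0]]' --jaw '[0, 0, 0, 0, 0, 0, 0, 0, 0, 0]'

```text
clock: 24.37
tool_pos: [594.9, -45.6, 125.7]
ee_rot: [1.727, 2.624, 0.0]
ft_force: [-0.1, 0.3, -1.0]
gripper_width: 35.1
finger_force: 61.0
```

Request:
jog_arm --linear '[[-0.02, 0.1, 0], [-0.04, 0.2, 0], [-0.06, 0.3, 0], [-0.08, 0.4, 0], [-0.1, 0.5, 0], [-0.13, 0.6, 0], [-0.16, 0.7, 0], [-0.18, 0.8, 0], [-0.2, 0.9, 0], [-0.22, 1, 0], [-0.22, 1, 0], [-0.22, 1, 0]]' --delta_rot '[[0, 0, 0.035], [0, 0, 0.07], [0, 0, 0.105], [0, 0, 0.14], [0, 0, 0.175], [0, 0, 0.21], [0, 0, 0.245], [0, 0, 0.28], [0, 0, 0.315], [0, 0, 0.35], [0, 0, 0.375], [0, 0, 0.375]]' --jaw '[0, 0, 0, 0, 0, 0, 0, 0, 0, 0, 0, 0]'

```text
clock: 25.37
tool_pos: [550.8, 154.2, 125.6]
ee_rot: [-0.03, 3.141, 0.0]
ft_force: [0.1, -0.3, -2.2]
gripper_width: 34.6
finger_force: 61.0
```

```bash
python3 pk.py; python3 w.py 432.5 285 57 50 w14
```

```text
[551.07573699 153.44448548 125.56887273] 34.857700742553774 [ 0.06894348 -0.06045314 -1.99965395]
small 1736 [array([433.5, 165.7]), array([42.9, 42.8]), np.float64(50.9)]
medium 650 [array([540.3, 180.5]), array([59.3, 25.7]), np.float64(41.1)]
large 1669 [array([433.8, 280.1]), array([75.9, 69.5]), np.float64(11.6)]
long 6532 [array([550.2, 286. ]), array([98.6, 51.2]), np.float64(0.7)]
tcp [551.1 153.4 125.6] [-0.022  3.141 -0.   ]
5528 mean [432.5 280.8  57.3] [array([433. , 281.9]), array([49.9, 49.4]), np.float64(85.4)] circ ((433.26885986328125, 282.3481140136719), 25.661115646362305)
```

View pics/w14.png

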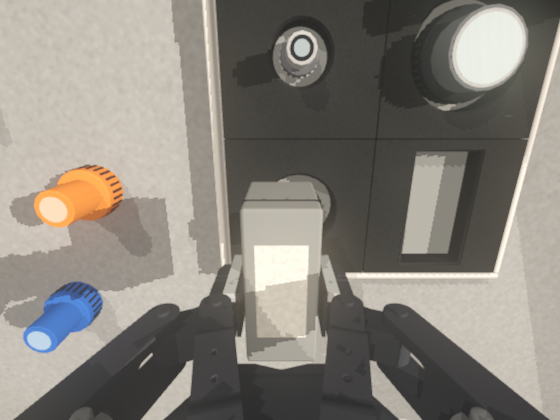

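The front lens stands in its pocket at (470,55), top at 57 mm, and the objective at (302,50). The box is held square at (284,275), and the long pocket is at (437,205).

Request:
jog_arm --linear '[[0, 0.15, 0], [0, 0.3, 0], [0, 0.45, 0], [0, 0.6, 0], [0, 0.667, 0], [0, 0.667, 0], [0, 0.667, -0.12], [0, 0.667, -0.24], [0, 0.667, -0.34], [0, 0.667, -0.4], [0, 0.667, -0.44], [0, 0.667, -0.445]]' --delta_rot '[[0, 0, 0], [0, 0, 0], [0, 0, 0], [0, 0, 0], [0, 0, 0], [0, 0, 0], [0, 0, 0], [0, 0, 0], [0, 0, 0], [0, 0, 0], [0, 0, 0], [0, 0, 0]]' --jaw '[0, 0, 0, 0, 0, 0, 0, 0, 0, 0, 0, 0]'

```text
clock: 26.47
tool_pos: [551.1, 285.0, 37.0]
ee_rot: [0.02, -3.14, 0.002]
ft_force: [-5.6, -3.9, 16.0]
gripper_width: 35.1
finger_force: 65.1
```

Request:
jog_arm --linear '[[0, 0, 0], [0, 0, 0], [0, 0, 0], [0, 0, 0], [0, 0, 0], [0, 0, 0], [0, 0, 0], [0, 0, 0], [0, 0, 0.1], [0, 0, 0.25], [0, 0, 0.45], [0, 0, 0.6]]' --delta_rot '[[0, 0, 0], [0, 0, 0], [0, 0, 0], [0, 0, 0], [0, 0, 0], [0, 0, 0], [0, 0, 0], [0, 0, 0], [0, 0, 0], [0, 0, 0], [0, 0, 0], [0, 0, 0]]' --jaw '[0, 0, 0.3, 0.4, 0.55, 0.7, 0.85, 1, 1, 1, 1, 1]'

```text
clock: 27.47
tool_pos: [551.4, 286.8, 158.3]
ee_rot: [-0.023, 3.141, 0.0]
ft_force: [1.2, -0.6, 0.6]
gripper_width: 85.4
finger_force: 0.0
```

Request:
jog_arm --linear '[[0, -0.2, 0.1], [0, -0.4, 0.2], [0, -0.6, 0.3], [0, -0.8, 0.4], [0, -1, 0.4], [0, -1, 0.4], [0, -1, 0.4], [0, -1, 0.4]]' --delta_rot '[[0, 0, 0], [0, 0, 0], [0, 0, 0], [0, 0, 0], [0, 0, 0], [0, 0, 0], [0, 0, 0], [0, 0, 0]]' --jaw '[1, 1, 1, 1, 1, 1, 1, 1]'

```text
clock: 28.13
tool_pos: [551.0, 86.6, 236.0]
ee_rot: [0.02, -3.141, -0.001]
ft_force: [0.6, 0.5, -0.0]
gripper_width: 85.3
finger_force: 0.0
```

Request:
jog_arm --linear '[[0, -0.2, 0], [0, -0.4, 0], [0, -0.6, 0], [0, -0.8, 0], [0, -1, 0], [0, -1, 0], [0, -1, 0], [0, -1, 0]]' --delta_rot '[[0, 0, 0], [0, 0, 0], [0, 0, 0], [0, 0, 0], [0, 0, 0], [0, 0, 0], [0, 0, 0], [0, 0, 0]]' --jaw '[1, 1, 1, 1, 1, 1, 1, 1]'

```text
clock: 28.8
tool_pos: [551.2, -111.7, 235.4]
ee_rot: [0.023, -3.14, -0.002]
ft_force: [0.6, 0.3, 0.4]
gripper_width: 85.7
finger_force: 0.0
```

Run:
```python
from h import *
im,d=ctrl.get_image("top"); P=cloud(d,cal("top")); Z=P[...,2]
cv2.imwrite("pics/topend.png",cv2.resize(im[130:340,80:500],None,fx=1.9,fy=1.9,interpolation=2))
for n,x,y,h,D in [("eyepiece",549.5,166.5,69,30),("objective",430,165,59,20),("front",428.3,285,57,50),("box",547.3,286.3,61,91),("weight",453.2,-113.9,45,18),("pot",584.7,-380.5,50,46)]:
    m=(d>0)&(abs(Z-h)<5)&(np.hypot(P[...,0]-x,P[...,1]-y)<D/2+12); q=P[m].astype(np.float32)
    if len(q)<5: print(n,"none"); continue
    print(n,len(q),np.median(q[:,2]).round(1),[np.round(a,1) for a in cv2.minAreaRect(q[:,:2].copy())],"want",x,y)
```

```text
eyepiece 188 69.3 [array([551.6, 164.2]), array([27.2, 28.8]), np.float64(4.4)] want 549.5 166.5
objective 85 59.6 [array([431.3, 163.2]), array([18.1, 18.6]), np.float64(47.6)] want 430 165
front 532 57.8 [array([429.6, 280.8]), array([47.7, 48.6]), np.float64(1.7)] want 428.3 285
box 806 61.1 [array([549., 284.]), array([83.7, 38.7]), np.float64(0.9)] want 547.3 286.3
weight 65 44.5 [array([ 453.3, -113.8]), array([16.3, 15.1]), np.float64(45.7)] want 453.2 -113.9
pot 454 50.5 [array([ 585.1, -380.7]), array([45.5, 45.7]), np.float64(61.1)] want 584.7 -380.5
```

View pics/topend.png

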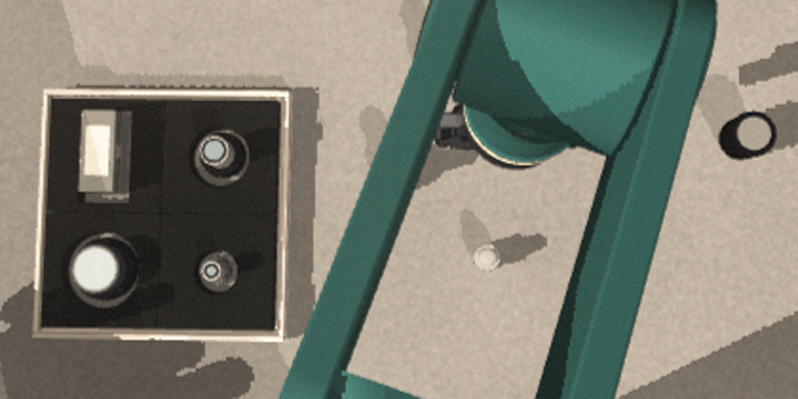

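All four parts stand in their own pockets: box (103,157), eyepiece (217,153), front lens (98,269) and objective (213,271). Their heights match within 1 mm. Each is at most 4.4 mm from its pocket's centre, and the pot and weight have not moved.

```bash
python3 -c "
from plant import ctrl
print(ctrl.job_done())"
```

```text
the job is handed in; nothing more can be done
None
```

The job is handed in: all four parts stand upright on the floors of their own pockets, at most 4.4 mm off-centre, and the pot and weight are where they began; no verdict came back.

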